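Take a specimen block from the lidded case and lay it on the viewing pedestal

ROBOT

A 6-joint arm with a two-finger parallel gripper is mounted at the origin on the work surface. World frame = base frame: x ahead of the robot, y to its left, z up, the work surface at z = 0. Lengths are in mm, angles in rad, forces in N, time in s.
With the tool pointing down it reaches from about 275 to 825 mm from the base axis. Payload 5.2 kg.
Tool frame: the origin (TCP) lies at the very end of the fingers, on their centre line; the grasp point (between the pads) lies 19 mm behind it; z points along the fingers, y is the line along which they close (so a half turn about z gives the same grasp; the last joint's range is limited). The gripper opens to 93 mm and grips with 3 to 60 N. Pads are 15 mm wide; open, the fingers measure 128 mm over their backs; the gripper's body (75 mm by 188 mm) begins 65 mm behind the grasp point.
Start: joints at [0.99, 0.259, 1.535, -0, 1.348, -0.203], TCP at [202.861, 511.226, 218.653] pointing down, gripper open.
Joint ranges: [-3.14, 3.14], [-0.91, 2.08], [0.19, 2.58], [-1.22, 4.36], [0.22, 2.71], [-3.12, 3.12]. Speed limits (rad/s): [2.57, 2.57, 3.14, 3.14, 3.14, 3.14].

INTERFACE

Orientations are given as [roll, pitch, yaw] about the fixed x, y, z axes, in that order (R = Rz(yaw) Ry(pitch) Rx(roll)).
In Python, from bench import robot gives the robot as it stands. The module is installed in compiled form; this text tells all that it offers. Calls block until the motion is done:
- robot.move_ptp(position, orientation): joint-space move of the TCP to a pose.
- robot.move_linear(position, ori=None, speed=150, f_stop=None): straight line of the TCP; ori=None keeps the orientation; speed is the mean speed in mm/s. With f_stop (N) it stops when the force on the tool has changed by that much, and returns True; else False.
- robot.move_j(angles): joint-space move.
- robot.move_gripper(opening): opening from 0.0 (shut) to 1.0 (fully open); the grip force is fixed at half the most; returns when the fingers have stopped.
- robot.sleep(seconds).
- robot.inverse_kinematics(position, orientation): joint angles nearest the present ones, or None.
- robot.get_image(name): name is "side" or "top" or "wrist"; returns a dict with "img" (384x512x3 uint8, blue, green, red), "fovy" (degrees; the focal length in pixels is half the picture's height over the tangent of half this angle, whatever the lens; pixels are square), "cx", "cy" (the principal point, pixels), "k1" (the pictures are not rectified: a ray, as slopes to the right and down, at radius r is drawn at 1 + k1 r^2 times it, then the intrinsics apply), "eye" and "orientation" of the camera in the world. Camera axes: x right, y down, z forward; pixel columns grow to the right and rows downward; lengths in mm; the calibration is good to about 2 mm. A picture is of the moment at which its call begins. There is no depth.
A pose or a line that the arm cannot do raises robot.MotionError and nothing moves.
- robot.hand_in(): hands the job in; it is judged then, once.
Readings, each from a call of its own:
- robot.current_t(): time.
- robot.current_qpos(): joint angles.
- robot.current_joint_vel(): joint speeds.
- robot.current_joint_efforts(): joint torques, N m.
- robot.current_tcp_pos(): TCP position.
- robot.current_eef_rot(): TCP orientation.
- robot.current_contact_force(): force on the tool from outside, world axes, zero at the start.
- robot.current_ft_torque(): the same for the moment, N m.
- robot.current_gripper_width(): opening from 0.0 (shut) to 1.0 (fully open).
- robot.current_finger_force(): force on a finger pad.
Only numpy, scipy, OpenCV 4.12 (cv2) and the standard library are available. Lean on these libraries where they do the work, as an engineer would, in place of code of your own. Each camera call takes 0.05 s, during which the arm holds its last target. There are 200 camera calls.

TASK

Fold the lid of the specimen case back until it presses firmly against the stop behind the case, without forcing it, and leave it there. Then take the rectangular black specimen block out, stand it upright on the rubber mat and let go, take hold of it again another way, and lay it flat on the middle of the narrow aluminium pedestal, steel face up and its long side along the pedestal. Do not let the block fall or topple, and leave the other things where they are.

Things in the scene. Friction and masses are not known exactly. Their poses are not given: they have to be found in the camera images.
- case: Fixed white plastic specimen case, outside 130 (own x) x 200 (own y) x 62 mm high, walls 5 mm, floor 5 mm thick; origin on the bench under the middle of the box, z up. A wall along own y as high as the outer walls parts it into a front lane 46 mm wide (own x -60 to -14 mm), in which only the specimen block stands, and a back lane (own x -9 to +60 mm) with three small round specimens. A lid hinged on the far (+x) rim covers both.
- lid (a joint): Hinge angle of the lid, rad: 0 closed, grows as the free front edge rises and swings over to own +x of the case. A stiff friction hinge: it stays wherever it is left; moving it takes about 2 to 4 N at the front edge. It starts shut or slightly ajar. Its stop is adjustable and is met somewhere between 1.70 and 2.15 rad; only touch (or sight) tells where.
- lid_hinge (a point): Middle of the lid's hinge axis, which runs along the case's own y; 65 mm behind (own +x) the case's middle and 63 mm above the bench. The lid is a plate 130 x 200 mm and 6 mm thick whose underside passes through the axis; its free edge is 130 mm from the axis.
- lid_handle (a point): Middle of the lid's bar handle: a round steel bar 10 mm thick and 70 mm long along the case's own y, its centre line 28 mm above the lid's outer face and 112 mm from the hinge measured along the lid (own x -112, z +34 mm from the hinge when shut). Turns with the lid.
- lid_pad (a point): Rubber pad 40 x 30 x 2 mm on the outer face of the lid, 45 mm from the hinge: the place that meets the stop. This point is the middle of its outer face; x runs along the lid, away from the free edge, z out of the outer face.
- stop_foot: Dark steel foot behind the case that carries the lid's stop, a steel post with a rubber ball on top (ball centre 102 mm above the bench). Origin 90 mm behind the case's middle, 6 mm above the bench. The post slides in the foot and is clamped at a different place each time; this entry does not tell where.
- mount_center (a point): Centre of the specimen block: black resin, 40 (own x) x 30 (own y) x 50 mm (own z), 60 to 130 g, a ground steel sample showing as a metal rectangle in the middle of its +y face. It starts, its foot 5 mm above the bench, standing upright (own z up) in the front lane, own axes along those of the case within 3 degrees, its 40 mm across the lane, so that there it can be gripped only across its 30 mm.
- mat: Black rubber mat fixed to the bench, 130 (own x) x 120 (own y) x 3 mm thick; origin at the middle of its underside.
- pedestal: Fixed viewing pedestal: steel foot 90 x 110 x 8 mm and on it an aluminium bar 30 mm wide (own x), 80 mm long (own y), its flat top 50 mm above the bench. Origin on the bench under its middle. The block, 40 mm wide, overhangs it 5 mm either side.
- pedestal_top (a point): Middle of the flat top of the pedestal's bar, axes as the pedestal's.
- puck0_mid (a point): Round black specimen, 30 mm across and 22 mm high, standing in the back lane of the case; point at mid-height. Bystander.
- puck1_mid (a point): Round black specimen, 30 mm across and 25 mm high, standing in the back lane of the case; point at mid-height. Bystander.
- puck2_mid (a point): Round black specimen, 30 mm across and 20 mm high, standing in the back lane of the case; point at mid-height. Bystander.
- etchant_mid (a point): Amber bottle, 60 mm across and 130 mm high, at the back; point at mid-height. Bystander.
- paste_mid (a point): White jar, 56 mm across and 60 mm high, at the back; point at mid-height. Bystander.
- beaker_mid (a point): Clear beaker, 70 mm across and 90 mm high, on the left; point at mid-height. Bystander.
- brush_mid (a point): Brush lying on the bench, left; point at its middle. Bystander.
Mind the look-alikes: they are no part of the job. What is shaped like the stop_foot but blue or green is not meant.

How it is judged:
By the outcome, as a careful person would: the job done as asked, in the order asked, and still so for the second after the job is handed in, with the robot touching nothing.
It also fails if it takes over 72 s, if anything falls off the work surface, if the arm or the gripper's body presses on something with over 40 N, if the wrist force passes 120 N, or if a joint passes its speed limit or range.

## Working session

There is one attempt and no reset: what is moved stays moved. The work goes in short steps, each a Python script; the robot and the scene stay as the last script left them, time stands still between calls to the robot, and variables do not carry over. Pictures are saved under pics/ and viewed, at most 10 in all, crops included, and the job is handed in when it is done.

```bash
mkdir -p pics; ls; python3 - <<'E'
from bench import robot
import cv2,numpy as np
a=[]
for n in("top","side"):
    d=robot.get_image(n); cv2.imwrite(f"pics/{n}0.png",d["img"]); print(n,{k:d[k] for k in d if k!="img"})
    a.append(d["img"])
for n in("top","side"): 
    cv2.imwrite(f"pics/{n}0b.png",cv2.resize(cv2.imread(f"pics/{n}0.png"),(800,600),interpolation=cv2.INTER_CUBIC))
d=robot.get_image("wrist");print({k:d[k] for k in d if k!="img"},robot.current_tcp_pos(),robot.current_eef_rot())
E
```

```text
pics
top {'fovy': 47.26165797521003, 'cx': 255.91651829973273, 'cy': 200.2534155190192, 'k1': 0.011669228186006816, 'eye': array([ 308.81403963,   52.99627955, 1121.91438166]), 'orientation': array([-2.92803439,  0.00572931, -1.7020965 ])}
side {'fovy': 54.146242874621876, 'cx': 256.35062516076556, 'cy': 189.64573371350644, 'k1': 0.009268288772311953, 'eye': array([ -41.77717726, -529.44479294,  753.56523014]), 'orientation': array([-2.24829808,  0.0170055 , -0.79913186])}
{'fovy': 64.51705890142583, 'cx': 256.89303325851375, 'cy': 189.16484198300208, 'k1': -0.011179597539287317, 'eye': array([132.4461593 , 538.40436939, 384.46424788]), 'orientation': array([2.86925808e+00, 2.05705893e-03, 1.19372471e+00])} [202.64308517 510.87565968 218.02483417] [-3.14025131e+00 -2.78365964e-04  2.76376989e+00]
```

View pics/top0b.png

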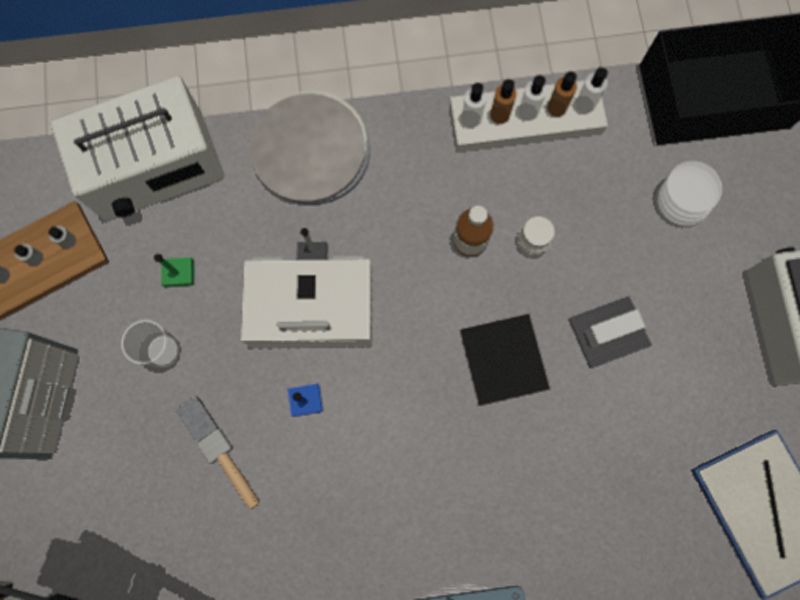

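View pics/side0b.png

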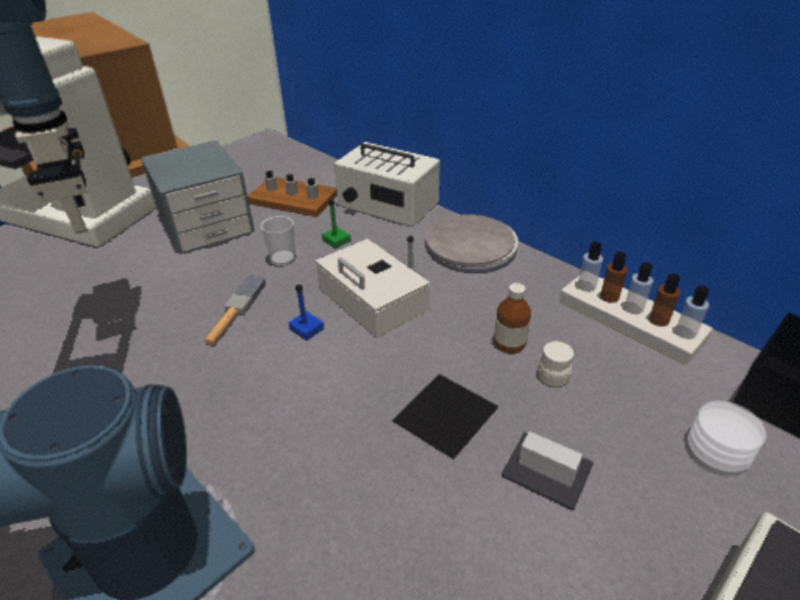

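Top view (800x600): the white case has lid corners at about (245,261) and (370,260), handle at (304,326). Three stop-like feet: dark (312,248) with its ball at (306,232), green (177,271), blue (305,400). The dark one, directly behind the case, is the one meant. Mat is at (505,360), and the pedestal bar at (617,327).

```bash
cat >h.py <<'E'
import numpy as np,cv2
from scipy.spatial.transform import Rotation as R
from bench import robot
CAM={"top":dict(fovy=47.26165797521003,cx=255.91651829973273,cy=200.2534155190192,k1=0.011669228186006816,eye=np.array([308.81403963,52.99627955,1121.91438166]),orientation=np.array([-2.92803439,0.00572931,-1.7020965])),
"side":dict(fovy=54.146242874621876,cx=256.35062516076556,cy=189.64573371350644,k1=0.009268288772311953,eye=np.array([-41.77717726,-529.44479294,753.56523014]),orientation=np.array([-2.24829808,0.0170055,-0.79913186]))}
def KR(c):
    f=192/np.tan(np.radians(c["fovy"])/2)
    return np.array([[f,0,c["cx"]],[0,f,c["cy"]],[0,0,1]]),np.array([c["k1"],0,0,0]),R.from_euler("xyz",c["orientation"]).as_matrix()
def proj(c,P):
    K,D,M=KR(c); P=(np.atleast_2d(P)-c["eye"])@M
    return cv2.projectPoints(P.reshape(-1,1,3).astype(float),np.zeros(3),np.zeros(3),K,D)[0].reshape(-1,2)
def onz(c,uv,z):
    K,D,M=KR(c); n=cv2.undistortPoints(np.array(uv,float).reshape(-1,1,2),K,D).reshape(-1,2)
    d=np.c_[n,np.ones(len(n))]@M.T
    return c["eye"]+d*((z-c["eye"][2])/d[:,2])[:,None]
E
python3 - <<'E'
from h import *
s=1/1.5625
for n,uv,z in[("lid",[(245,261),(370,260),(371,338),(242,338)],69),("handle",[(278,325),(330,325)],97),("ball",[(306,232)],102),("mat",[(461,330),(529,315),(549,388),(480,404)],3),("ped",[(590,327),(640,310),(645,327),(597,346)],50)]:
    print(n,onz(CAM["top"],np.array(uv)*s,z)[:,:2].round(0).tolist())
t=cv2.imread("pics/top0.png");q=cv2.imread("pics/side0.png")
o=np.zeros((600,800,3),np.uint8)
def put(im,x,y,w,h,k,X,Y):
    c=cv2.resize(im[y:y+h,x:x+w],None,fx=k,fy=k,interpolation=cv2.INTER_CUBIC);o[Y:Y+c.shape[0],X:X+c.shape[1]]=c
put(t,147,141,100,88,4,0,0);put(q,198,145,84,72,4,410,0);put(t,288,185,134,77,3,0,360);put(q,250,235,132,90,2.6,410,360)
cv2.imwrite("pics/c1.png",o)
E
```

```text
lid [[653.0, 263.0], [628.0, 65.0], [502.0, 79.0], [529.0, 278.0]]
handle [[536.0, 216.0], [525.0, 138.0]]
ball [[676.0, 158.0]]
mat [[508.0, -69.0], [518.0, -185.0], [394.0, -197.0], [383.0, -81.0]]
ped [[477.0, -268.0], [494.0, -352.0], [466.0, -354.0], [446.0, -273.0]]
```

View pics/c1.png

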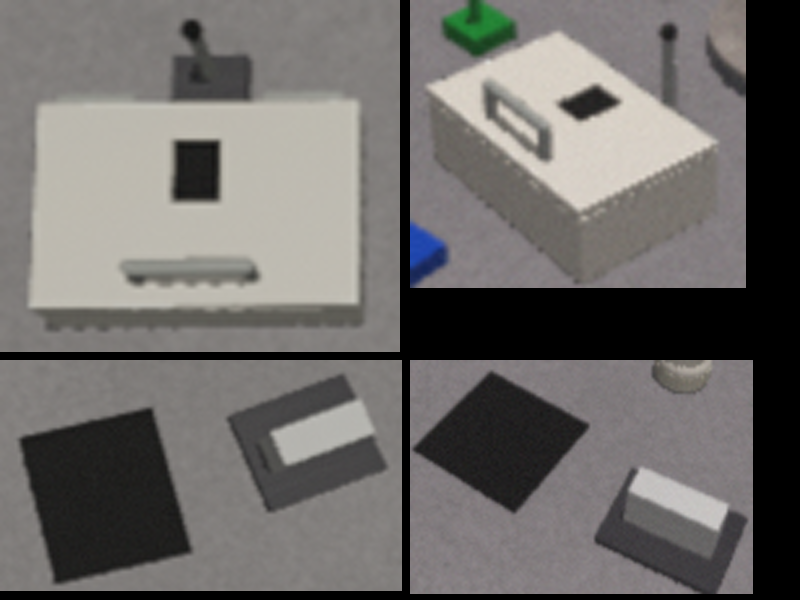

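```bash
cat >fit.py <<'E'
from h import *
from scipy.optimize import least_squares
def px(p,x0,y0,k,X0=0,Y0=0): p=np.array(p,float); return (p-[X0,Y0]+.5)/k-.5+[x0,y0]
T=lambda p:px(p,147,141,4); S=lambda p:px(p,198,145,4,410,0)
MT=lambda p:px(p,288,185,3,0,360); MS=lambda p:px(p,250,235,2.6,410,360)
def Rz(a): return R.from_euler("z",a).as_matrix()
def fit(obs,model,x0):
    f=lambda v:np.concatenate([(proj(CAM[c],model(v,L))-uv).ravel() for c,L,uv in obs])
    r=least_squares(f,x0,loss="soft_l1"); print(r.x.round(4),"rms",np.sqrt(np.mean(f(r.x)**2)).round(2),f(r.x).round(1)); return r.x
lid=[(0,100,6),(0,-100,6),(-130,-100,6),(-130,100,6)]
pad=[(-30,15,8),(-30,-15,8),(-60,-15,8),(-60,15,8)]
pad=[(-30,15,8),(-30,-15,8),(-60,-15,8),(-60,15,8)]
pad=[(-25,15,8),(-25,-15,8),(-65,-15,8),(-65,15,8)]
def case(v,L):
    P=R.from_euler("y",v[3]).apply(np.array(L,float))+[65,0,63]   # +theta about y lifts -x
    return P@Rz(v[2]).T+[v[0],v[1],0]
v=fit([("top",lid,T([(38,102),(358,101),(358,304),(30,307)])),("top",pad,T([(174,140),(219,140),(219,201),(172,201)])),
 ("top",[(-112,35,34),(-112,-35,34)],T([(122,268),(256,268)])),
 ("side",lid,S([(560,31),(717,145),(580,211),(427,88)])),("side",pad,S([(600,86),(621,101),(579,121),(558,104)]))],case,[575,170,-.13,0.0])
pl=lambda z:(lambda v,L:np.c_[L,np.full(len(L),z)]@Rz(v[2]).T+[v[0],v[1],0])
fit([("top",None,T([(191,30)])),("side",None,S([(668,33)]))],lambda w,L:np.array([w]),[676,158,102])
q=lambda a,b:[(a,b),(a,-b),(-a,-b),(-a,b)]
fit([("top",q(65,60),MT([(20,438),(152,408),(190,551),(56,582)])),("side",q(65,60),MS([(491,372),(589,426),(516,512),(414,450)]))],pl(3),[450,-133,0.1])
fit([("top",q(15,40),MT([(268,432),(359,401),(374,433),(284,465)])),("side",q(15,40),MS([(637,468),(728,503),(718,531),(627,492)]))],pl(50),[470,-312,.2])
E
python3 fit.py
```

```text
[ 5.784258e+02  1.730710e+02 -1.248000e-01 -2.500000e-03] rms 0.6 [ 0.3  0.   0.3 -0.4  0.1  0.2  0.1  0.  -0.1 -0.3  0.7 -0.4  0.4  0.
  0.   0.1  1.9  0.1 -2.2 -0.1 -0.1 -0.5 -0.1 -1.  -0.6  0.4 -0.1 -0.1
 -0.7 -0.7 -0.1 -0.1  0.1 -0.2 -0.4 -0.4]
[679.0165 162.0312  99.0156] rms 0.03 [ 0. -0. -0.  0.]
[ 4.515282e+02 -1.338327e+02  9.910000e-02] rms 0.71 [ 0.  -0.2  0.7 -0.6  1.7  0.3  0.7  0.8 -0.1 -0.7  0.1 -0.8 -0.5 -0.4
 -0.5 -1. ]
[ 4.726293e+02 -3.117334e+02  2.340000e-01] rms 0.64 [ 1.2  0.3  0.3 -0.6  0.4 -0.3  0.9  0.5  0.5 -0.8 -0.4  0.2 -0.8 -0.6
 -0.5 -0.8]
```

```bash
cat >>h.py <<'E'
CX,CY,CW=578.4,173.1,-0.125
def C(p): return R.from_euler("z",CW).apply(np.array(p,float))+[CX,CY,0]   # case -> world
def lidp(th,p): return C(R.from_euler("y",th).apply(np.array(p,float))+[65,0,63])
def st(m=""): print(m,"t%.1f"%robot.current_t(),"tcp",np.round(robot.current_tcp_pos(),1),"F",np.round(robot.current_contact_force(),1),"w%.3f"%robot.current_gripper_width(),"ff",np.round(robot.current_finger_force(),1))
PI=np.pi
E
python3 - <<'E'
from h import *
yaw=min([PI/2+CW,-PI/2+CW],key=lambda a:np.abs(np.subtract(q,robot.current_qpos())).max() if (q:=robot.inverse_kinematics(lidp(0,(-112,0,94)),[PI,0,a])) is not None else 9)
# feasibility of later poses
for p in [lidp(0,(-112,0,94)),lidp(1.1,(-112,0,34))]: print(robot.inverse_kinematics(p,[PI,0,yaw]) )
for a in(CW,CW+PI,CW+PI/2,CW-PI/2): print(a,robot.inverse_kinematics(C([125,0,160]),[PI,0,a]))
ori=[PI,0,yaw]
robot.move_ptp(lidp(0,(-112,0,34))+[0,0,60],ori)
robot.move_gripper(0.45)
st("above")
print(robot.move_linear(lidp(0,(-112,0,34))-[0,0,9],speed=100,f_stop=10));st("down")
robot.move_gripper(0.0);st("grip")
d=robot.get_image("wrist");cv2.imwrite("pics/w1.png",d["img"])
for th in np.arange(.11,1.11,.11):
    s=robot.move_linear(lidp(th,(-112,0,34))-[0,0,9],speed=80,f_stop=45);st("%.2f %s"%(th,s))
    if s: break
d=robot.get_image("side");cv2.imwrite("pics/s1.png",d["img"][100:292,130:386].repeat(2,0).repeat(2,1))
E
```

```text
[ 1.25846466e-01  3.26417963e-01  1.59816324e+00 -4.44089210e-16
  1.21701145e+00  2.50846466e-01]
[ 9.01890575e-02  4.54411840e-01  1.34903924e+00 -4.44089210e-16
  1.33814157e+00  2.15189057e-01]
-0.125 [ 6.60651397e-02  6.02673562e-01  1.14718709e+00 -4.44089210e-16
  1.39173201e+00  1.76186147e+00]
3.016592653589793 [ 0.06606514  0.60267356  1.14718709  0.          1.39173201 -1.37973119]
1.4457963267948966 [ 6.60651397e-02  6.02673562e-01  1.14718709e+00 -4.44089210e-16
  1.39173201e+00  1.91065140e-01]
-1.6957963267948966 [ 0.06606514  0.60267356  1.14718709  0.          1.39173201 -2.95052751]
above t2.8 tcp [531.8 178.9 157. ] F [ 0.1 -0.   0.2] w0.449 ff 0.0
False
down t3.7 tcp [532.3 179.   88.5] F [-0.6 -0.3  1.1] w0.451 ff 0.0
grip t4.3 tcp [531.6 179.   88.1] F [-0.8  0.4  1.8] w0.098 ff 30.0
0.11 False t4.7 tcp [536.2 178.4 100.4] F [-1.2  0.5 -0.1] w0.097 ff 30.0
0.22 False t5.0 tcp [541.9 177.7 112. ] F [-1.4  1.6  1. ] w0.099 ff 30.0
0.33 False t5.3 tcp [548.8 176.9 123. ] F [-2.9  1.2  1.5] w0.094 ff 30.0
0.44 False t5.6 tcp [556.8 175.9 133.1] F [-4.2  1.2  3.3] w0.094 ff 30.0
0.55 False t5.9 tcp [565.7 174.9 142.2] F [-5.7  1.6  6. ] w0.091 ff 30.0
0.66 False t6.2 tcp [575.5 173.7 150.4] F [-6.2  1.7  6.7] w0.098 ff 30.0
0.77 False t6.5 tcp [586.5 172.4 157.7] F [-5.9  2.3  8.5] w0.096 ff 30.0
0.88 False t6.8 tcp [598.4 170.8 163.6] F [-6.1  0.6  8.3] w0.097 ff 30.0
0.99 False t7.1 tcp [611.1 169.1 167.8] F [-3.1  0.5  6.9] w0.096 ff 30.0
1.10 False t7.4 tcp [623.9 167.4 170.5] F [-1.2  0.4  6.1] w0.092 ff 30.0
```

```bash
python3 - <<'E'
from h import *
robot.move_gripper(0.2);st("rel")
p=np.array(robot.current_tcp_pos());robot.move_linear(p+[0,0,60],speed=200,f_stop=15);st("up")
robot.move_linear(C([-50,0,230]),speed=300)
robot.move_gripper(0.0)
robot.move_linear(C([-50,0,160]),speed=250,f_stop=10);st("low")
print(robot.move_linear(C([65,0,160]),speed=80,f_stop=20));st("push1")
s=robot.move_linear(C([140,0,160]),speed=25,f_stop=15);st(f"push2 {s}")
robot.sleep(.2);st()
d=robot.get_image("side");cv2.imwrite("pics/s2.png",cv2.resize(d["img"][120:240,180:340],None,fx=4,fy=4,interpolation=cv2.INTER_CUBIC))
E
```

```text
rel t7.9 tcp [622.6 167.4 169. ] F [ 0.4  0.2 -0.3] w0.199 ff 0.0
up t8.4 tcp [622.9 167.4 229.5] F [-0.  -0.  -1.4] w0.199 ff 0.0
low t9.8 tcp [528.7 179.3 160.1] F [ 0.1 -0.5  0.2] w0.004 ff 0.0
False
push1 t11.4 tcp [642.7 164.9 160.1] F [-0.9 -0.  -1.1] w0.002 ff 0.6
push2 True t13.1 tcp [681.1 160.2 159.2] F [-4.   0.   6.2] w0.007 ff 3.5
 t13.3 tcp [681.  160.2 159.3] F [-4.6  0.5  6.7] w0.007 ff 3.2
```

View pics/s2.png

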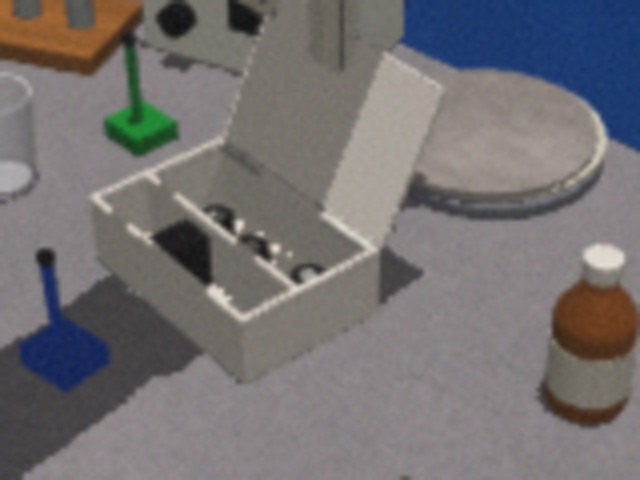

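The lid is leaning back over the stop. The lane shows the block at about (185,250) in the crop, with the pucks in the back lane. I'll check that the lid is really against the stop by pressing along its normal, then look down into the lane.

```bash
python3 - <<'E'
from h import *
p=np.array(robot.current_tcp_pos()); n=R.from_euler("z",CW).apply([.887,0,-.46])
s=robot.move_linear(p+15*n,speed=15,f_stop=14);st(f"press {s}");print(np.round((np.array(robot.current_tcp_pos())-p)@n,2))
q=np.array(robot.current_tcp_pos())
robot.move_linear(q-40*n+[0,0,0],speed=150);
robot.move_linear(C([-90,0,330]),speed=350)
robot.move_ptp(C([-37,-90,300]),[PI,0,CW+PI/2]);st()
d=robot.get_image("wrist");np.save("w2.npy",{k:d[k] for k in d},allow_pickle=True)
cv2.imwrite("pics/w2.png",cv2.resize(d["img"],(800,600)))
t=robot.get_image("top")["img"];cv2.imwrite("pics/t2.png",t)
E
```

```text
press True t13.8 tcp [681.4 160.2 159.2] F [-5.8  0.6  8. ] w0.002 ff 4.2
0.43
 t15.5 tcp [530.9  87.1 297. ] F [ 0.8  1.2 -0.4] w0.007 ff 0.0
```

View pics/w2.png

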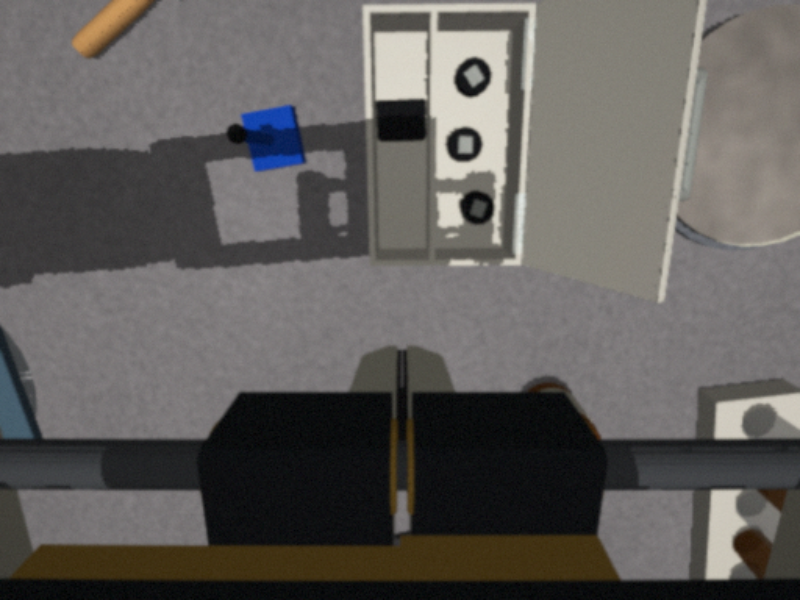

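```bash
python3 - <<'E'
from h import *
d=np.load("w2.npy",allow_pickle=True).item()
print(np.c_[onz(d,np.array([(363,7),(535,5),(523,264),(371,264)])*.64,62)].round(1).tolist(), [C(p).round(1).tolist() for p in[(-65,100,62),(65,100,62),(65,-100,62),(-65,-100,62)]])
c=d["img"][55:100,228:288].astype(float)
c=np.clip((c/110)**.5*255,0,255).astype(np.uint8)
t=cv2.imread("pics/t2.png")[155:225,165:235].astype(float); t=np.clip((t/150)**.6*255,0,255).astype(np.uint8)
o=np.zeros((450,800,3),np.uint8);a=cv2.resize(c,None,fx=8,fy=8,interpolation=cv2.INTER_CUBIC);b=cv2.resize(t,None,fx=4.5,fy=4.5,interpolation=cv2.INTER_CUBIC)
o[:360,:480]=a;o[:315,485:800]=b;cv2.imwrite("pics/c2.png",o)
E
```

```text
[[523.8, 276.9, 62.0], [652.2, 261.8, 62.0], [631.3, 64.4, 62.0], [501.5, 80.8, 62.0]] [[526.4, 280.4, 62.0], [655.4, 264.2, 62.0], [630.4, 65.8, 62.0], [501.4, 82.0, 62.0]]
```

View pics/c2.png

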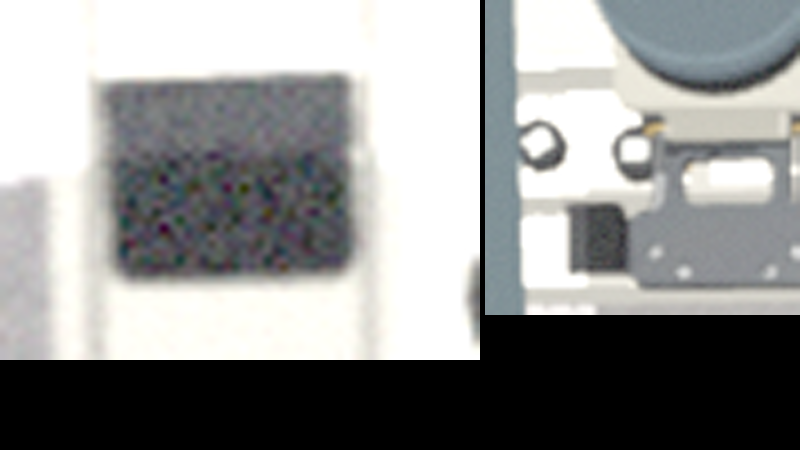

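```bash
python3 - <<'E'
from h import *
d=np.load("w2.npy",allow_pickle=True).item()
uv=(np.array([(106,81),(350,76),(353,262),(114,268)])+.5)/8-.5+[228,55]
P=onz(d,uv,55); L=R.from_euler("z",-CW).apply(P-[CX,CY,0]);print(L.round(1)); e=(P[1]-P[0])[:2];print("yaw",np.degrees(np.arctan2(*e[::-1])-CW))
# feasibility of regrasp/placing
def ori(a,side):  # tool z = a, tool y = side
    z=a/np.linalg.norm(a); return R.from_matrix(np.c_[np.cross(side,z),side,z]).as_euler("xyz")
for nm,p,angs in(("mat",[451.5,-133.8,32],np.radians(np.arange(-100,60,20))),("ped",[472.6,-311.7,65],[.234-PI/2,.234+PI/2])):
  for ps in angs:
    for al in(30,40,45,50,60):
      t=np.radians(al if nm=="mat" else 90-al)
      a=np.array([np.sin(t)*np.cos(ps),np.sin(t)*np.sin(ps),-np.cos(t)])
      for sg in(1,-1):
        s=sg*np.array([-np.sin(ps),np.cos(ps),0]); q=robot.inverse_kinematics(np.array(p)+19*a,ori(a,s))
        q2=robot.inverse_kinematics(np.array(p)-60*a,ori(a,s))
        if q is not None and q2 is not None: print(nm,round(np.degrees(ps)),al,sg,np.round(q,2))
E
```

```text
[[-58.5  30.7  55. ]
 [-20.3  31.3  55. ]
 [-19.6   3.6  55. ]
 [-57.7   2.8  55. ]]
yaw 0.9260030235594668
mat -100 30 1 [-0.15  0.47  1.97 -0.72  0.85  0.55]
mat -100 30 -1 [-0.15  0.47  1.97 -0.72  0.85 -2.59]
mat -100 40 1 [-0.05  0.55  1.95 -0.89  0.97  0.77]
mat -100 40 -1 [-0.05  0.55  1.95 -0.89  0.97 -2.37]
mat -100 45 1 [-0.    0.6   1.94 -0.95  1.03  0.86]
mat -100 45 -1 [-0.    0.6   1.94 -0.95  1.03 -2.28]
mat -100 50 1 [ 0.04  0.65  1.92 -1.    1.1   0.94]
mat -100 50 -1 [ 0.04  0.65  1.92 -1.    1.1  -2.2 ]
mat -100 60 1 [ 0.1   0.76  1.89 -1.08  1.24  1.07]
mat -100 60 -1 [ 0.1   0.76  1.89 -1.08  1.24 -2.08]
mat -80 30 1 [-0.18  0.4   2.12 -0.91  0.64  0.4 ]
mat -80 30 -1 [-0.18  0.4   2.12 -0.91  0.64 -2.74]
mat -80 40 1 [-0.06  0.48  2.14 -1.18  0.74  0.76]
mat -80 40 -1 [-0.06  0.48  2.14 -1.18  0.74 -2.38]
mat -60 30 1 [-0.26  0.33  2.25 -1.15  0.4   0.27]
mat -60 30 -1 [-0.26  0.33  2.25 -1.15  0.4  -2.87]
mat -40 40 1 [-0.37  0.36  2.48  3.68  0.42  1.33]
mat -40 40 -1 [-0.37  0.36  2.48  3.68  0.42 -1.81]
mat -40 45 1 [-0.34  0.43  2.53  3.58  0.62  1.46]
mat 
[... 1173 characters left out ...]
  0.69  2.22  1.07  1.15  1.81]
mat 40 60 -1 [-1.26  0.69  2.22  1.07  1.15 -1.34]
ped -77 60 1 [-0.56  0.37  2.02 -0.82  0.5  -0.12]
ped -77 60 -1 [-0.56  0.37  2.02 -0.82  0.5   3.02]
ped 103 30 1 [-0.98  1.03  1.03  0.35  2.06  1.93]
ped 103 30 -1 [-0.98  1.03  1.03  0.35  2.06 -1.21]
ped 103 40 1 [-0.96  0.93  1.14  0.3   1.9   1.92]
ped 103 40 -1 [-0.96  0.93  1.14  0.3   1.9  -1.22]
ped 103 45 1 [-0.95  0.87  1.19  0.28  1.82  1.92]
ped 103 45 -1 [-0.95  0.87  1.19  0.28  1.82 -1.22]
ped 103 50 1 [-0.94  0.82  1.25  0.25  1.73  1.92]
ped 103 50 -1 [-0.94  0.82  1.25  0.25  1.73 -1.22]
ped 103 60 1 [-0.91  0.72  1.36  0.21  1.55  1.94]
ped 103 60 -1 [-0.91  0.72  1.36  0.21  1.55 -1.2 ]
```

```bash
cat >>h.py <<'E'
def ori(a,side):
    z=a/np.linalg.norm(a); return R.from_matrix(np.c_[np.cross(side,z),side,z]).as_euler("xyz")
def tilt(ps,t):  # tool heading ps, tilt t from vertical, camera up
    a=np.array([np.sin(t)*np.cos(ps),np.sin(t)*np.sin(ps),-np.cos(t)]); return a,ori(a,-np.array([-np.sin(ps),np.cos(ps),0]))
MAT=np.array([451.5,-133.8,3]); PED=np.array([472.6,-311.7,50]); PW=.234
E
python3 - <<'E'
from h import *
for ps in np.radians([60,80,103,120]):
  for al in(30,40,50):
    a,o=tilt(ps,np.radians(al)); print(round(np.degrees(ps)),al,*[None if q is None else np.round(q,2) for q in[robot.inverse_kinematics(MAT+[0,0,29]+k*a,o) for k in(19,-60)]])
psi0=CW+np.radians(.9); psi1=PW+PI
B=C([-38,18.5,0])
for g in(psi0,psi0+PI): print(g,robot.inverse_kinematics(B+[0,0,15],[PI,0,g]),robot.inverse_kinematics(MAT+[0,0,13],[PI,0,g+psi1-psi0]))
g=psi0+PI
robot.move_linear(C([-60,-30,200]),speed=300)
robot.move_ptp(B+[0,0,130],[PI,0,g]); robot.move_gripper(.65)
s=robot.move_linear(B+[0,0,15],speed=90,f_stop=8);st(f"down {s}")
if not s:
    robot.move_gripper(0.0);st("grip")
    s=robot.move_linear(B+[0,0,150],speed=120,f_stop=20);st(f"lift {s}")
E
```

```text
60 30 [-0.9   0.45  2.02  0.6   0.97 -0.8 ] [-0.98  0.33  1.95  0.51  1.16 -0.74]
60 40 [-1.    0.53  2.02  0.7   1.09 -0.97] [-1.1   0.43  1.95  0.6   1.26 -0.91]
60 50 [-1.08  0.62  2.    0.77  1.21 -1.1 ] [-1.19  0.55  1.93  0.67  1.36 -1.05]
80 30 [-0.84  0.52  1.88  0.45  1.13 -0.94] [-0.9   0.43  1.79  0.4   1.31 -0.91]
80 40 [-0.91  0.6   1.84  0.52  1.26 -1.05] [-0.98  0.54  1.73  0.47  1.43 -1.01]
80 50 [-0.97  0.7   1.79  0.58  1.39 -1.12] [-1.04  0.66  1.68  0.52  1.55 -1.08]
103 30 [-0.75  0.58  1.73  0.3   1.28 -1.13] [-0.78  0.53  1.61  0.27  1.46 -1.1 ]
103 40 [-0.79  0.68  1.65  0.35  1.44 -1.18] [-0.83  0.65  1.52  0.32  1.61 -1.15]
103 50 [-0.83  0.78  1.57  0.39  1.59 -1.22] [-0.87  0.77  1.42  0.36  1.75 -1.19]
120 30 [-0.67  0.63  1.65  0.19  1.36 -1.28] [-0.69  0.58  1.51  0.17  1.54 -1.27]
120 40 [-0.7   0.73  1.54  0.22  1.54 -1.31] [-0.72  0.71  1.39  0.21  1.71 -1.29]
120 50 [-0.72  0.84  1.45  0.25  1.7  -1.32] [-0.75  0.85  1.26  0.24  1.87 -1.3 ]
-0.10929203673205104 [ 1.53610188e-01  5.15063355e-01  1.70321690e+00 -4.44089210e-16
  9.23312400e-01  1.83369855e+00] [-0.52561756  0.36628806  1.9673042   0.          0.8080004  -2.33041389]
3.032300616857742 [ 0.15361019  0.51506335  1.7032169   0.          0.9233124  -1.3078941 ] [-5.25617562e-01  3.66288058e-01  1.96730420e+00 -4.44089210e-16
  8.08000397e-01  8.11178765e-01]
down False t20.0 tcp [543.5 196.3  15.6] F [-0.1  0.5  0.2] w0.650 ff 0.0
grip t20.6 tcp [543.  196.2  15.1] F [ 0.  -0.1  0.9] w0.323 ff 30.0
lift False t21.9 tcp [542.4 196.1 149.1] F [ 0.2 -0.4 -0.8] w0.319 ff 30.0
```

```bash
python3 - <<'E'
from h import *
psi0=CW+np.radians(.9); psi1=PW+PI; g=psi0+psi1-psi0+PI
o=[PI,0,PW]
robot.move_ptp(MAT+[0,0,120],o);st()
robot.move_linear(MAT+[0,0,25],speed=150,f_stop=15)
s=robot.move_linear(MAT+[0,0,4],speed=25,f_stop=5);st(f"touch {s}")
robot.sleep(.2)
robot.move_gripper(.45);st("rel")
p=np.array(robot.current_tcp_pos());print(p)
robot.move_linear(p+[0,0,90],speed=150,f_stop=10)
robot.move_linear(MAT+[-80*np.cos(PW),-80*np.sin(PW),170],speed=250)
robot.sleep(.2)
d=robot.get_image("wrist");np.save("w3.npy",d,allow_pickle=True);st()
im=d["img"][:230,130:400];im=np.clip((im/200.)**.5*255,0,255).astype(np.uint8)
cv2.imwrite("pics/w3.png",cv2.resize(im,None,fx=2.6,fy=2.6,interpolation=cv2.INTER_CUBIC))
E
```

```text
t23.7 tcp [ 451.7 -133.6  123. ] F [-0.7  0.4  0.2] w0.321 ff 30.0
touch True t25.1 tcp [ 451.5 -133.8   12.8] F [-0.4  0.1  2.6] w0.317 ff 30.0
rel t25.8 tcp [ 450.9 -133.5   12.6] F [-0.2 -0.7 -0.5] w0.450 ff 0.0
[ 450.87943861 -133.4516709    12.57749699]
 t27.4 tcp [ 373.8 -151.8  171.9] F [-0.4 -0.7 -0.6] w0.449 ff 0.0
```

View pics/w3.png

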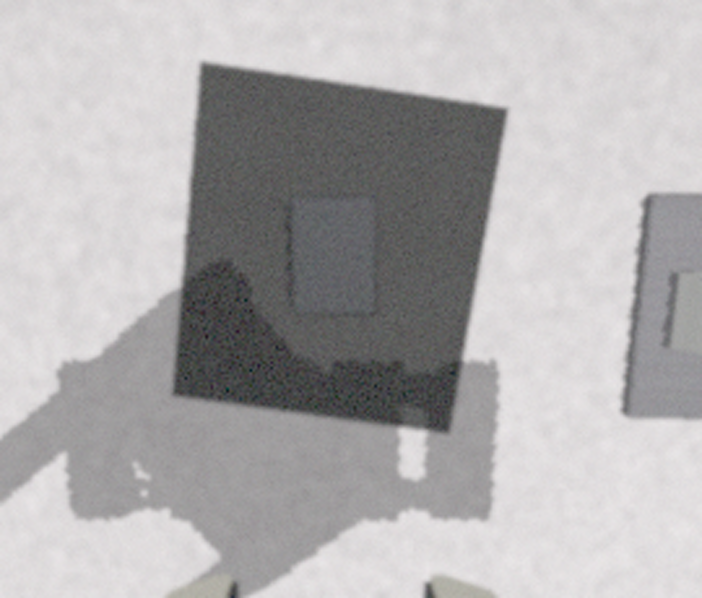

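The block stands on the mat. Its top-face corners in the crop are (290,198), (375,197), (375,314) and (290,312).

```bash
python3 - <<'E'
from h import *
d=np.load("w3.npy",allow_pickle=True).item()
f=lambda p:(np.array(p)+.5)/2.6-.5+[130,0]
P=onz(d,f([(290,198),(375,197),(375,314),(290,312)]),53)[:,:2];M=onz(d,f([(201,63),(506,107),(450,432),(175,394)]),3)[:,:2]
e=P[0]-P[3]+P[1]-P[2]; e2=P[1]-P[0]+P[2]-P[3]
print(P.round(1).tolist(),P.mean(0),"xaxis",np.degrees(np.arctan2(e[1],e[0])),"y",np.degrees(np.arctan2(e2[1],e2[0])),np.degrees(PW),"lens",np.linalg.norm(e)/2,np.linalg.norm(e2)/2)
print("mat",M.mean(0),"fit",MAT)
ux=np.array([np.cos(PW),np.sin(PW)]);print("off own x",(P.mean(0)-[450.9,-133.5])@ux)
E
```

```text
[[465.5, -115.4], [472.6, -143.4], [435.0, -153.0], [428.6, -123.7]] [ 450.42664635 -133.85435213] xaxis 13.53504516674433 y -76.87066300804359 13.407212406061264 lens 38.32865841175711 29.390718947151104
mat [ 450.62296988 -133.89375586] fit [ 451.5 -133.8    3. ]
off own x -0.5426169575983336
```

```bash
cat >>h.py <<'E'
AL=np.radians(50); PS=PW+PI/2; BC=np.array([450.6,-133.7,28.0]); GO=np.array([0,0,4.0])
a1,o1=tilt(PS,AL); G1=BC+GO
Rb0=R.from_euler("z",PW+PI)                       # block on mat
rel=R.from_euler("xyz",o1).inv()*Rb0               # block in tool
a2=np.array([np.sin(PI/2-AL)*np.cos(PS),np.sin(PI/2-AL)*np.sin(PS),-np.cos(PI/2-AL)])
o2=ori(a2,np.array([-np.sin(PS),np.cos(PS),0])); Rb1=R.from_euler("xyz",o2)*rel
G2=PED+[0,0,15]+Rb1.apply(GO)
E
python3 - <<'E'
from h import *
print("final own axes cols",Rb1.as_matrix().round(3).tolist())
for p in(G2+19*a2,G2+19*a2+[0,0,100]): print(robot.inverse_kinematics(p,o2))
robot.move_linear(MAT+[-80*np.cos(PW),-80*np.sin(PW),230],speed=250)
robot.move_ptp(G1-170*a1,o1); robot.move_gripper(.64); st("pre")
s=robot.move_linear(G1+19*a1,speed=110,f_stop=6);st(f"in {s}")
if not s:
    robot.move_gripper(0.0);st("grip")
    d=robot.get_image("side");cv2.imwrite("pics/s3.png",cv2.resize(d["img"][150:330,200:440],None,fx=3,fy=3))
E
```

```text
final own axes cols [[0.973, -0.0, 0.232], [0.232, -0.0, -0.973], [0.0, 1.0, -0.0]]
[-0.94127493  0.82455421  1.23470571  0.2537873   1.73585772  1.92294959]
[-0.94127493  0.72510386  1.16327915  0.26489426  1.90104931  1.96809777]
pre t29.9 tcp [ 480.8 -260.4  141.4] F [-0.4 -0.9 -0.2] w0.640 ff 0.0
in False t31.8 tcp [ 447.5 -120.1   20. ] F [ 0.8  0.5 -0. ] w0.638 ff 0.0
grip t32.2 tcp [ 447.3 -119.7   19.8] F [ 0.9 -0.   0.3] w0.429 ff 30.0
```

```bash
python3 - <<'E'
from h import *
p=np.array(robot.current_tcp_pos())
robot.move_linear(p+[0,0,150],speed=150,f_stop=25);st("lift")
robot.move_ptp(G2+19*a2+[0,0,110],o2);st("above")
robot.move_linear(G2+19*a2+[0,0,15],speed=120,f_stop=15)
s=robot.move_linear(G2+19*a2-[0,0,6],speed=15,f_stop=4);st(f"touch {s}");print(robot.current_tcp_pos()-(G2+19*a2))
o=np.zeros((600,800,3),np.uint8)
d=robot.get_image("top")["img"][175:270,330:440];o[:380,:440]=cv2.resize(d,None,fx=4,fy=4,interpolation=cv2.INTER_CUBIC)[:380,:440]
d=robot.get_image("side")["img"][255:345,300:390];o[:360,440:800]=cv2.resize(d,None,fx=4,fy=4,interpolation=cv2.INTER_CUBIC)
cv2.imwrite("pics/p1.png",o[:400])
E
```

```text
lift t33.4 tcp [ 447.  -119.4  169.2] F [ 0.  -0.4 -1.3] w0.426 ff 30.0
above t36.0 tcp [ 470.7 -303.5  160.4] F [-0.2 -0.8 -0.2] w0.427 ff 30.0
touch True t37.9 tcp [ 470.7 -303.7   50.5] F [ 0.7 -0.8  5.3] w0.429 ff 30.0
[-0.04388563  0.05265329  0.06134391]
```

View pics/p1.png

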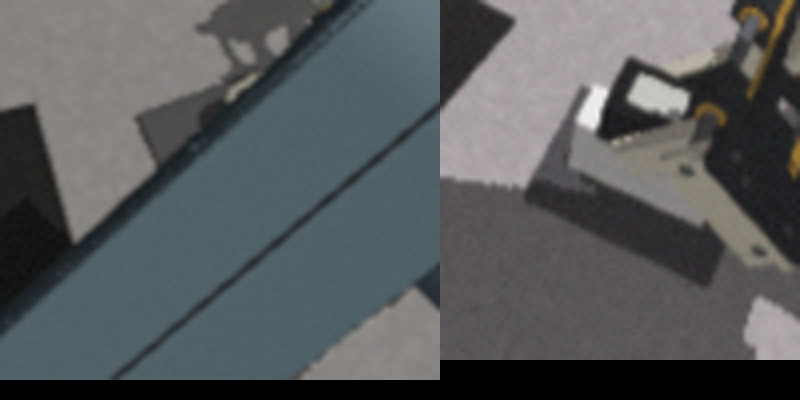

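The side view shows the block flat on the bar with the steel face up at (655,95), and contact came at the expected height. I'll release, back off and check.

```bash
python3 - <<'E'
from h import *
robot.sleep(.2);robot.move_gripper(.62);st("rel")
p=np.array(robot.current_tcp_pos())
print(robot.move_linear(p-110*a2,speed=100,f_stop=8))
robot.move_linear(p-110*a2+[0,0,120],speed=250)
robot.move_ptp([330,60,330],[PI,0,PW]);st("clear")
o=np.zeros((600,800,3),np.uint8)
t=robot.get_image("top")["img"];s=robot.get_image("side")["img"]
z=lambda im,k:cv2.resize(im,None,fx=k,fy=k,interpolation=cv2.INTER_CUBIC)
o[:320,:320]=z(t[180:244,358:422],5);o[:320,330:690]=z(s[265:329,315:387],5)
o[325:585,:400]=z(t[125:255,120:320],2);o[325:585,405:795]=z(s[110:240,180:375],2)
cv2.imwrite("pics/f1.png",o)
E
```

```text
rel t38.8 tcp [ 470.3 -303.2   49.6] F [-0.1 -0.3 -0.4] w0.620 ff 0.0
False
clear t42.4 tcp [330.8  59.5 329.9] F [-0.7 -0.   0.7] w0.620 ff 0.0
```

View pics/f1.png

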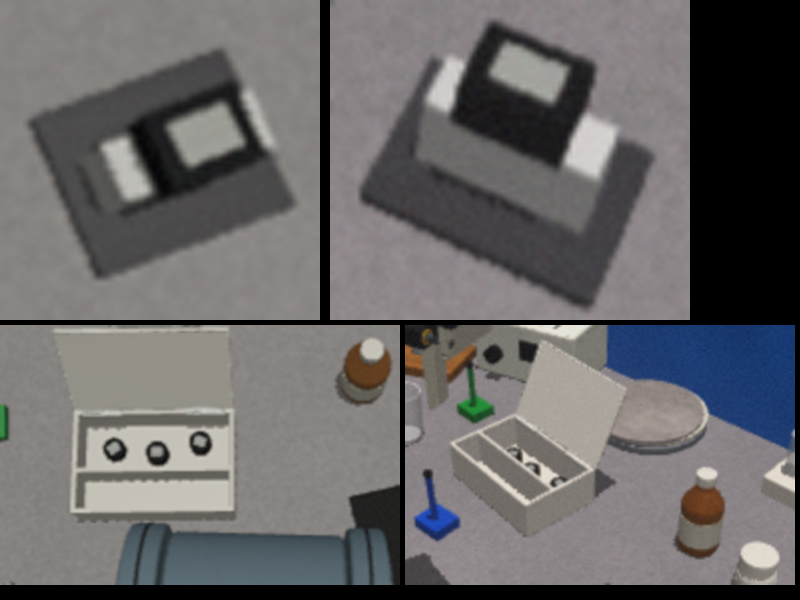

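```bash
python3 - <<'E'
from h import *
from scipy.optimize import least_squares
t=(np.array([206,133])+.5)/5-.5+[358,180]; s=(np.array([529-330,71])+.5)/5-.5+[315,265]
for c,u in(("top",t),("side",s)):
    P=onz(CAM[c],[u],80)[0]-PED;print(c,R.from_euler("z",-PW).apply(P).round(1))
S=(np.array([(541-405,343-325),(625-405,388-325)])+.5)/2-.5+[180,110]
f=lambda v:(proj(CAM["side"],[lidp(v[0],(-130,100,3)),lidp(v[0],(-130,-100,3))])-S).ravel()
r=least_squares(f,[2.0]);print(r.x,r.fun.round(1))
E
```

```text
top [ 1.   0.7 30. ]
side [ 0.6 -1.  30. ]
[2.01172741] [ 0.1 -2.1  0.3  0.4]
```

```bash
python3 -c "
from bench import robot
print(robot.hand_in(),robot.current_t())"
```

```text
the job is handed in; nothing more can be done
the job is handed in; nothing more can be done
```

I handed the job in at about 42 s of robot time: the lid rests against its stop at about 2.0 rad, and the block was stood on the mat, re-gripped, and laid steel face up within about 1 mm of the pedestal's middle; the hand-in gave no verdict.

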